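Free the stuck slicer carriage and park it at its end stop

ROBOT

A 7-joint arm with a two-finger parallel gripper is mounted at the origin on a cart in front of the work surface, level with it; the furniture and walls round the work are solid. World frame = base frame: x ahead of the robot, y to its left, z up, the work surface at z = 0. Lengths are in mm, angles in rad, forces in N, time in s.
With the tool pointing down it reaches from about 400 to 875 mm from the base axis. Payload 19.3 kg.
Tool frame: the origin (TCP) lies at the very end of the fingers, on their centre line; the grasp point (between the pads) lies 19 mm behind it (grip_point_offset is the z of the grasp point in the tool frame, in mm); z points along the fingers, x is the direction in which the jaws open and shut, and the axes are right-handed (so a half turn about z gives the same grasp; the last joint's range is limited). The gripper opens to 85 mm and grips with 20 to 120 N. Pads are 22 mm wide; open, the fingers measure 114 mm over their backs; the gripper's body (76 mm by 85 mm) begins 54 mm behind the grasp point. The pads swing forward as they close: fully open they stand 13 mm farther back than shut.
Start: joints at [-0.07, 0.521, -0.036, 1.599, 0.021, 1.021, -0.113], TCP at [624.992, -0.025, 231.291] pointing down, gripper open.
Joint ranges: [-2.91, 2.91], [-0.3, 2.13], [-1.5, 1.42], [0.17, 2.43], [-1.26, 4.41], [0.16, 1.93], [-2.52, 2.52]. Speed limits (rad/s): [1.89, 1.89, 2.39, 2.39, 3.01, 3.01, 3.01].

INTERFACE

Orientations are given as a 3x3 rotation matrix whose columns are the frame's x, y, z axes.
In Python, from workcell import movep, movel, goto_joints, open_gripper, clamp, wait, inverse_kinematics, read_state, camera, PlanningError, finish_job, grip_point_offset gives the robot as it stands. Calls block until the motion is done:
- movep(position, orientation): joint-space move of the TCP to a pose.
- movel(position, frame=None, max_speed=150, guard=None): straight line of the TCP; frame=None keeps the orientation; max_speed is the mean speed in mm/s. With guard (N) it stops when the force on the tool has changed by that much, and returns True; else False.
- goto_joints(angles): joint-space move.
- open_gripper() and clamp(): open the fingers fully, or close them until they stop; the grip force is fixed at half the most.
- wait(seconds).
- inverse_kinematics(position, orientation): joint angles nearest the present ones, or None.
- read_state(): the state.
- camera(name): name is "scene" or "side" or "wrist"; returns a dict with "image" (420x560x3 uint8, blue, green, red), "range_z" (420x560 float32, mm along the optical axis (not along the pixel's ray), 0 where there is no reading), "fx", "fy", "cx", "cy" (pixels), "cam_to_world" (4x4, takes a point from camera to world coordinates). Camera axes: x right, y up, looking along -z (the intrinsics and any distortion apply to the point x, -y, -z); pixel columns grow to the right and rows downward; lengths in mm; the calibration is good to about 2 mm. A picture is of the moment at which its call begins.
A pose or a line that the arm cannot do raises PlanningError and nothing moves.
- finish_job(): hands the job in, once; it reports no verdict.
The state is a dict: "time": time; "qpos": joint angles; "qvel": joint speeds; "joint_efforts": joint torques, N m; "eef_pos": TCP position; "tool_rot": TCP orientation; "ft_force": force on the tool from outside, world axes, zero at the start; "torque": the same for the moment, N m; "finger_gap": finger opening in mm.
Only numpy, scipy, OpenCV 4.12 (cv2) and the standard library are available. Lean on these libraries where they do the work, as an engineer would, in place of code of your own. Each camera call takes 0.05 s, during which the arm holds its last target. There are 200 camera calls.

TASK

The green carriage of the vegetable slicer is stuck. Push it along its rails until it breaks free, run it on under the grey hood and stop it gently, resting against the soft end stop that is hidden there, without ramming the stop; then slide the red lock on the hood fully across to its other side, and leave everything else where it stands.

Things in the scene. Friction and masses are not known exactly. Their poses are not given: they have to be found in the camera images.
- slicer: white vegetable slicer, 260 x 95 mm, fixed to the worktop: bed 30 mm high between two aluminium rails (tops at 41 mm). Origin on the worktop on its centre line, 140 mm from the rear end, 120 mm from the far end; +x is the direction in which the carriage must be pushed (towards the hood), z up
- hood: grey hood over the slicer's far end, same origin and axes as slicer; spans x = 55 to 120 mm, the full width, up to z = 58 mm. Open at x = 55 mm, where the carriage's flat tongue runs in. Hidden inside is a sprung end stop (about 2 N per mm of give), at a different place every time; it must not be loaded with more than 15 N
- carriage: green carriage on the rails, slicer's axes; origin at worktop height below its knob, x = -90 mm of the slicer when parked. Stuck there until pushed with some 12 to 22 N; breaks free within 14 mm, may then jump ahead 10 mm, runs on with about 3 N of friction and stays where left. Meets the stop after 70 to 110 mm of travel; resting there it still presses on it lightly (0.3 N or more)
- carriage_knob (a point): centre of the green knob's head, 105 mm above the worktop, on the carriage's upright axis: neck 11 mm radius at z = 78 mm, round head 16 mm radius from z = 88 to 106 mm, top at 116 mm; below it a dome of 27 mm radius up to z = 64 mm on the sled
- lock (a joint): red lock slide on top of the hood: 0 at the end of its track on the slicer's -y side, 0.030 m fully across on the +y side; moves along the slicer's +y with about 1.5 N of friction and stays where it is left
- lock_nub (a point): middle of the top of the red lock's upright nub, 85 mm above the worktop; the nub is 14 mm along the slicer's x, 10 mm along its y and stands 26 mm above the hood's top, at x = 72 mm of the slicer
- bowl: small white bowl, 114 mm across, 51 mm high, bystander; origin under its centre
- mug: green mug, 86 mm across, 96 mm high, bystander; origin under its centre
- glass: clear glass, 79 mm across, 90 mm high, bystander at the front edge; origin under its centre
- teaspoon: steel teaspoon, 130 mm long, bystander; origin under its centre
- carriage_tongue (a point): middle of the front edge of the carriage's flat sled (130 x 66 mm, z = 33 to 41 mm), 80 mm ahead (+x) of the carriage's origin; this edge meets the hidden stop

How it is judged:
By the outcome, as a careful person would: the job done as asked, in the order asked, and still so for the second after the job is handed in, with the robot touching nothing.
It also fails if it takes over 64 s, if anything falls off the work surface, if the arm or the gripper's body presses on something with over 40 N, if the wrist force passes 120 N, or if a joint passes its speed limit or range.

## Working session

There is one attempt and no reset: what is moved stays moved. The work goes in short steps, each a Python script; the robot and the scene stay as the last script left them, time stands still between calls to the robot, and variables do not carry over. Pictures are saved under pics/ and viewed, about 8 in all and at most 12, crops included, and the job is handed in when it is done.

```bash
mkdir -p pics; ls; python3 - <<'E'
from workcell import *
import cv2, numpy as np, pickle
d={n:camera(n) for n in("scene","side")}
pickle.dump(d,open('c0.pkl','wb'))
cv2.imwrite('pics/a.png',np.vstack([cv2.resize(d[n]["image"],(400,300)) for n in d]))
for n in d: print(n,d[n]["fx"],d[n]["cx"],d[n]["cy"],np.round(d[n]["cam_to_world"],2).tolist(),[k for k in d[n]])
s=read_state();print(s["time"],s["ft_force"],s["tool_rot"],s["finger_gap"],grip_point_offset)
E
```

```text
pics
scene 387.5865111365666 279.00794122134 210.17127799395763 [[-0.58, 0.58, -0.58, 48.48], [-0.82, -0.39, 0.43, 298.6], [0.02, 0.72, 0.69, 712.78], [0.0, 0.0, 0.0, 1.0]] ['image', 'range_z', 'fx', 'fy', 'cx', 'cy', 'cam_to_world']
side 517.7879217790503 276.0375909623172 207.50280160078862 [[-0.11, 0.76, -0.65, -366.03], [-0.99, -0.09, 0.06, 36.16], [-0.01, 0.65, 0.76, 1218.91], [0.0, 0.0, 0.0, 1.0]] ['image', 'range_z', 'fx', 'fy', 'cx', 'cy', 'cam_to_world']
0.1 [-0.28950025  1.02786326  0.84114898] [[ 9.99999419e-01  2.56058118e-05 -1.07769106e-03]
 [ 2.55044467e-05 -9.99999995e-01 -9.40713229e-05]
 [-1.07769346e-03  9.40437824e-05 -9.99999415e-01]] 85.4962748373027 -18.700000000000003
```

View pics/a.png

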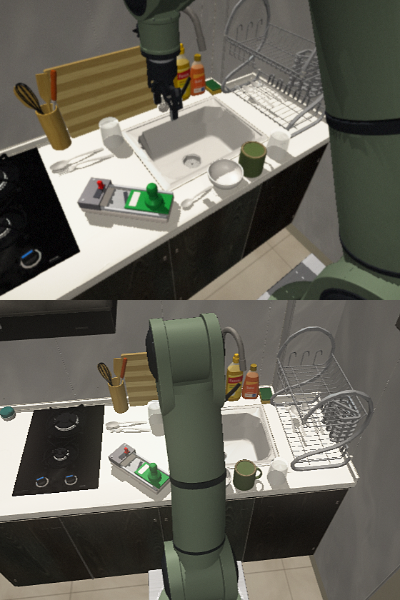

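The slicer is at scene (125,203) and side (140,470) in the composite. The carriage's green knob and the red lock on the hood are visible in both views; the bowl, mug and glass stand to the right.

```bash
cat > h.py <<'E'
import numpy as np, cv2
def cloud(c):
    v,u=np.mgrid[0:420,0:560]; r=c["range_z"].astype(float); r[r<=0]=np.nan
    p=np.stack([(u-c["cx"])/c["fx"]*r,-(v-c["cy"])/c["fy"]*r,-r,np.ones_like(r)],-1)
    return (p@np.array(c["cam_to_world"]).T)[...,:3]
def masks(c):
    h=cv2.cvtColor(c["image"],cv2.COLOR_BGR2HSV); H,S,V=[h[...,i].astype(int) for i in range(3)]
    return (H>52)&(H<80)&(S>140)&(V>50), ((H<8)|(H>172))&(S>140)&(V>70)
E
python3 - <<'E'
from h import *; import pickle
d=pickle.load(open('c0.pkl','rb'))
for n,c in d.items():
    P=cloud(c); g,r=masks(c)
    box=(P[...,0]>300)&(P[...,0]<800)&(P[...,1]>50)&(P[...,1]<500)&(P[...,2]>20)&(P[...,2]<130)
    G=P[g&box]; R=P[r&box]
    print(n,len(G),len(R),'Gz',G[:,2].max())
    k=G[G[:,2]>88]; print(' knob pts',len(k),k.mean(0),k.min(0),k.max(0))
    k=G[G[:,2]>108]; print(' knob top',len(k),k.mean(0) if len(k) else '')
    print(' red',R.mean(0),R.min(0),R.max(0)); t=R[R[:,2]>80]; print(' nub top',len(t),t.mean(0))
    s=G[(G[:,2]>36)&(G[:,2]<46)]; print(' sled',len(s),cv2.minAreaRect(s[:,:2].astype(np.float32)))
    W=P[box&(P[...,2]>25)&(P[...,2]<62)&(abs(P[...,0]-520)<200)&(abs(P[...,1]-G[:,1].mean())<250)]
    h=box&(abs(P[...,2]-58)<3); hp=P[h]; print(' hood',len(hp),cv2.minAreaRect(hp[:,:2].astype(np.float32)))
    for nm,(u0,v0,u1,v1) in {}.items(): pass
x=d["scene"]["image"][210:340,90:420]; cv2.imwrite('pics/b.png',cv2.resize(x,None,fx=2.4,fy=2.4))
E
```

```text
scene 1529 83 Gz 117.1660700853555
 knob pts 211 [499.62705547 123.61669472 107.48992633] [490.41008677 109.76985742  88.19519543] [516.25478189 135.25313898 117.16607009]
 knob top 125 [502.66993085 122.44094378 113.33525568]
 red [625.13624105 229.27031765  73.29401875] [618.0591517  220.32234435  57.50765546] [656.66527755 237.63050154  86.1023099 ]
 nub top 28 [626.7766242  228.70605364  83.4141203 ]
 sled 919 ((516.3936157226562, 131.29873657226562), (128.56983947753906, 67.41743469238281), 47.144752502441406)
 hood 1400 ((614.4425048828125, 288.2281188964844), (444.75140380859375, 167.72900390625), 59.42947006225586)
side 53 27 Gz 118.89378167878408
 knob pts 10 [512.79442075 122.7820774  114.21118033] [502.5669137  113.14601904 110.9657981 ] [519.30193242 134.90118681 118.89378168]
 knob top 10 [512.79442075 122.7820774  114.21118033]
 red [626.25189347 231.27255141  75.1360176 ] [621.98998846 222.93557377  56.84183467] [635.8409618  240.0275154   88.70245858]
 nub top 12 [626.90185574 230.22336533  85.04477971]
 sled 41 ((517.7059936523438, 133.2348175048828), (128.50216674804688, 62.78401565551758), 47.149078369140625)
 hood 537 ((623.7655639648438, 284.927978515625), (440.30670166015625, 144.50120544433594), 68.38531494140625)
```

View pics/b.png

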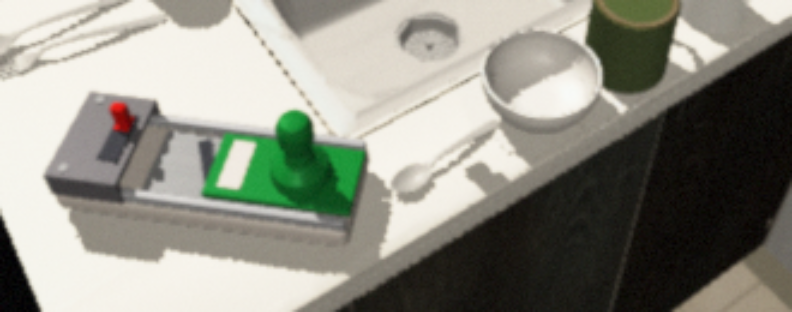

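The two views agree to about 1–2 mm. Slicer yaw is 47.15°, the knob is near (506,120), and the lock is at its -y end. I'll push the knob from behind with closed fingers.

```bash
cat >> h.py <<'E'
a=np.deg2rad(47.15); D=np.array([np.cos(a),np.sin(a),0]); Y=np.array([-D[1],D[0],0])
O=np.array([567.4,186.3,0]); Z=np.array([0,0,-1.])
R=np.stack([-Y,np.cross(Z,-Y),Z],1)
W=lambda x,y,z: O+D*x+Y*y+np.array([0,0,z])
def S(s): p=s["eef_pos"]-O; f=s["ft_force"]; return np.round([s["time"],p@D,p@Y,p[2],f@D,f@Y,f[2]],2)
E
python3 - <<'E'
from h import *; from workcell import *
clamp(); movep(W(-145,0,190),R); movel(W(-145,0,84),max_speed=120)
print(S(read_state()))
print(movel(W(-100,0,84),max_speed=20,guard=4)); print(S(read_state()))
c=camera("scene"); cv2.imwrite('pics/c.png',cv2.resize(c["image"][190:340,90:420],None,fx=2.4,fy=2.4))
E
```

```text
[   2.78 -144.72   -0.31   84.48   -0.31   -0.47    0.82]
True
[ 4.2900e+00 -1.1262e+02  1.4000e-01  8.3640e+01 -7.5000e-01  1.0000e-01
 -1.5000e-01]
```

View pics/c.png

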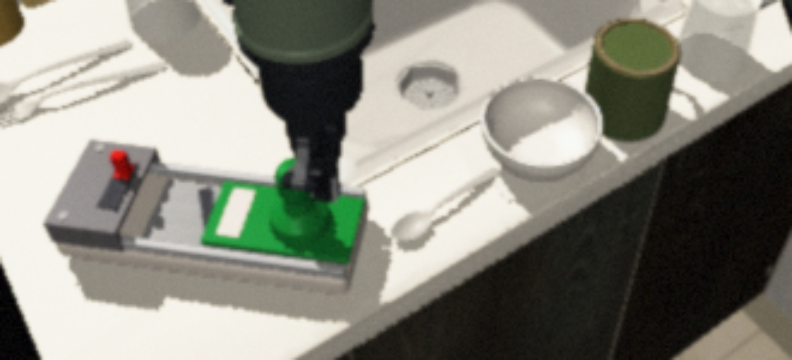

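The fingers touch the back of the knob (crop 300,180) and nothing else. Next I push in small steps.

```bash
python3 - <<'E'
from h import *; from workcell import *
x=(read_state()["eef_pos"]-O)@D
for i in range(9):
    x+=2; g=movel(W(x,0,84),max_speed=15,guard=32); s=S(read_state()); print(g,s)
    if g: break
c=camera("scene"); cv2.imwrite('pics/d.png',cv2.resize(c["image"][190:340,90:420],None,fx=2.4,fy=2.4))
P=cloud(c); g,r=masks(c); k=P[g&(P[...,2]>30)&(P[...,2]<130)]
print('sled front x',np.percentile((k-O)@D,[1,99]))
E
```

```text
False [   4.62 -112.01    0.2    83.6    -7.71   -0.28    1.59]
False [ 4.9100e+00 -1.1118e+02  1.6000e-01  8.3530e+01 -1.3600e+01  6.0000e-02
  5.1800e+00]
False [   5.19 -108.54    0.13   83.62   -8.68   -0.78    1.81]
False [   5.48 -105.89    0.11   83.64   -4.53   -0.76   -0.48]
False [ 5.7600e+00 -1.0333e+02  1.0000e-01  8.3720e+01 -4.0900e+00 -2.4000e-01
 -4.4000e-01]
False [ 6.0400e+00 -1.0048e+02  5.0000e-02  8.3980e+01 -1.8600e+00 -3.0000e-02
 -1.7700e+00]
False [ 6.320e+00 -9.820e+01  1.000e-02  8.412e+01 -4.600e-01  9.600e-01
 -9.800e-01]
False [ 6.610e+00 -9.626e+01 -2.000e-02  8.409e+01  6.000e-02 -4.800e-01
  3.400e-01]
False [ 6.890e+00 -9.454e+01 -5.000e-02  8.401e+01 -4.000e-02  4.600e-01
  5.000e-01]
sled front x [-204.60100919    6.26658239]
```

It broke free at about 14 N and jumped ahead. I run on short of the earliest possible stop, then creep.

```bash
python3 - <<'E'
from h import *; from workcell import *
print(movel(W(-56,0,84),max_speed=30,guard=10)); print(S(read_state()))
wait(0.3); print(S(read_state()))
x=-56; hit=0
while x<4:
    x+=1.5; g=movel(W(x,0,84),max_speed=12,guard=6); f=[]
    for _ in range(4): f.append(read_state()["ft_force"]@D); wait(0.02)
    s=S(read_state()); s[4]=np.mean(f); print(g,x,s[[0,1,4]])
    if g or np.mean(f)<-6: break
E
```

```text
False
[ 8.380e+00 -5.601e+01  6.000e-02  8.401e+01 -1.700e+00 -5.000e-02
  9.900e-01]
[ 8.680e+00 -5.597e+01  8.000e-02  8.402e+01 -1.410e+00 -1.390e+00
  5.500e-01]
False -54.5 [  9.02       -54.44        -2.42867775]
False -53.0 [  9.37       -52.89        -2.33081135]
False -51.5 [  9.71       -51.37        -1.65002966]
False -50.0 [ 10.05       -49.89        -1.88190426]
False -48.5 [ 10.39       -48.41        -1.67551951]
False -47.0 [ 10.73       -46.86        -2.12659808]
False -45.5 [ 11.08       -45.4         -1.86622009]
False -44.0 [ 11.42       -43.9         -2.02757775]
False -42.5 [ 11.76      -42.4        -2.1373071]
False -41.0 [ 12.1        -40.89        -1.82116084]
False -39.5 [ 12.44      -39.38       -1.7743167]
False -38.0 [ 12.78       -37.88        -2.34966772]
False -36.5 [ 13.12       -36.39        -1.74028824]
False -35.0 [ 13.47       -34.88        -2.20502438]
False -33.5 [ 13.81       -33.37        -1.54219496]
False -32.0 [ 14.15       -31.89        -1.63246609]
False -30.5 [ 14.49       -30.4         -1.73511554]
False -29.0 [ 14.83       -28.89        -1.95873338]
False -27.5 [ 15.18       -27.37        -2.42567267]
False -26.0 [ 15.52       -25.9         -1.82338646]
False -24.5 [ 15.86       -24.4         -2.06656291]
False -23.0 [ 16.2        -22.87        -2.12603176]
False -21.5 [ 16.54      -21.41       -1.6768121]
False -20.0 [ 16.88       -20.02        -2.86014487]
False -18.5 [ 17.23       -18.76        -4.93164193]
False -17.0 [ 17.57       -17.6         -6.82684563]
```

Clear ramp from x≈-20.5, so the carriage is against the stop at about 5 N spring load. I back off slowly and look, then move on to the lock.

```bash
python3 - <<'E'
from h import *; from workcell import *
for x in(-18.5,-20,-22): movel(W(x,0,84),max_speed=5); wait(.1); print(S(read_state())[[0,1,4]])
movel(W(-50,0,84),max_speed=60); movel(W(-50,0,150),max_speed=150)
c=camera("scene"); img=c["image"][190:340,90:420].copy()
P=cloud(c); g,r=masks(c); b=(P[...,0]>300)&(P[...,1]>50)&(P[...,1]<400)&(P[...,2]>20)&(P[...,2]<125)
k=P[g&b]; k=k[k[:,2]>108]; t=P[r&b]; t=t[t[:,2]>80]
for n,q in(('knobtop',k),('nub',t)): print(n,len(q),(q.mean(0)-O)@D,(q.mean(0)-O)@Y)
movep(W(72,-52,150),R); print(S(read_state()))
c=camera("scene"); cv2.imwrite('pics/e.png',np.vstack([cv2.resize(i,None,fx=1.9,fy=1.9) for i in(img,c["image"][190:340,90:420])]))
E
```

```text
[ 18.12 -18.4   -1.9 ]
[ 18.67 -19.85  -0.64]
[ 19.32 -21.96   0.09]
knobtop 123 2.099489003021741 3.0842618890545124
nub 30 70.8644945677555 -14.198710471477941
[ 2.1170e+01  7.1390e+01 -5.1790e+01  1.4829e+02 -8.1000e-01 -1.2000e-01
  9.0000e-02]
```

View pics/e.png

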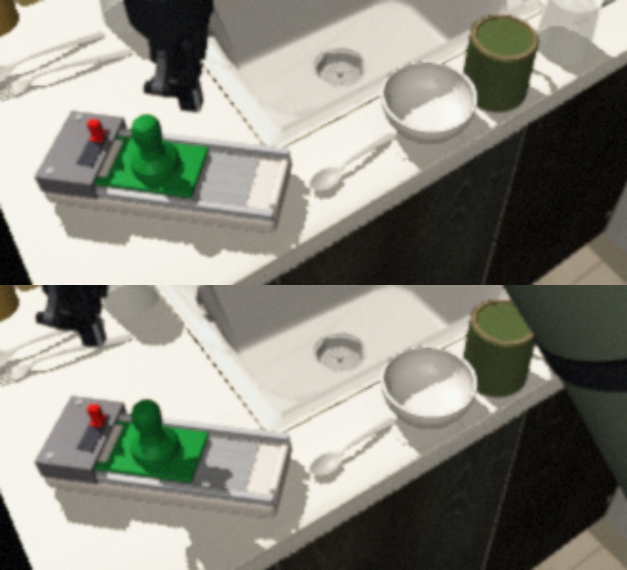

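The carriage sits with its tongue in the hood (knob at 148,130 in the top half), and the lock is still on the -y side (97,130). The gripper is over the start for the lock push.

```bash
python3 - <<'E'
from h import *; from workcell import *
print(movel(W(72,-52,69),max_speed=90,guard=8)); print(S(read_state()))
print(movel(W(72,-28,69),max_speed=25,guard=6)); print(S(read_state()))
y=(read_state()["eef_pos"]-O)@Y
while y<25:
    y+=3; g=movel(W(72,y,69),max_speed=20,guard=8); wait(.05); s=S(read_state()); print(g,s[[0,2,3,4,5,6]])
    if g or s[5]<-7: break
E
```

```text
False
[ 22.27  72.3  -52.2   69.6   -0.27  -0.46  -0.68]
False
[ 23.38  71.93 -27.98  68.95   0.15  -0.27   0.86]
False [ 23.72 -24.82  68.98   0.29  -0.15  -0.22]
False [ 24.08 -21.79  68.96   0.39   0.65   0.  ]
False [ 2.442e+01 -1.881e+01  6.902e+01 -3.000e-02 -1.200e-01  5.200e-01]
False [ 24.78 -15.77  69.    -0.84  -0.56  -0.47]
False [ 25.12 -12.77  68.97   0.6   -0.19  -0.78]
False [ 2.548e+01 -9.750e+00  6.898e+01  1.000e-02 -1.040e+00  3.800e-01]
False [25.82 -6.79 68.99  0.65  0.18  1.12]
True [26.08 -5.78 68.9   0.42 -3.24  2.3 ]
```

```bash
python3 - <<'E'
from h import *; from workcell import *
print(movel(W(72,-3,69),max_speed=15,guard=7)); print(S(read_state()))
movel(W(72,-14,69),max_speed=40); movel(W(72,-14,150),max_speed=120); movep(W(60,-120,190),R)
c=camera("scene"); P=cloud(c); g,r=masks(c); b=(P[...,0]>300)&(P[...,1]>50)&(P[...,1]<400)&(P[...,2]>20)&(P[...,2]<125)
k=P[g&b]; k=k[k[:,2]>108]; t=P[r&b]; t=t[t[:,2]>80]
for n,q in(('knobtop',k),('nub',t)): print(n,len(q),(q.mean(0)-O)@D,(q.mean(0)-O)@Y)
print(S(read_state()))
cv2.imwrite('pics/f.png',cv2.resize(c["image"][190:340,90:420],None,fx=2.4,fy=2.4))
E
```

```text
True
[26.29 71.77 -5.81 69.01  1.87 -4.34  1.82]
knobtop 119 2.1759050546030516 3.0216681852059817
nub 32 70.90183198422599 14.256948054748424
[ 2.8070e+01  5.9860e+01 -1.1941e+02  1.8895e+02 -2.9000e-01  1.0100e+00
  2.0000e-02]
```

View pics/f.png

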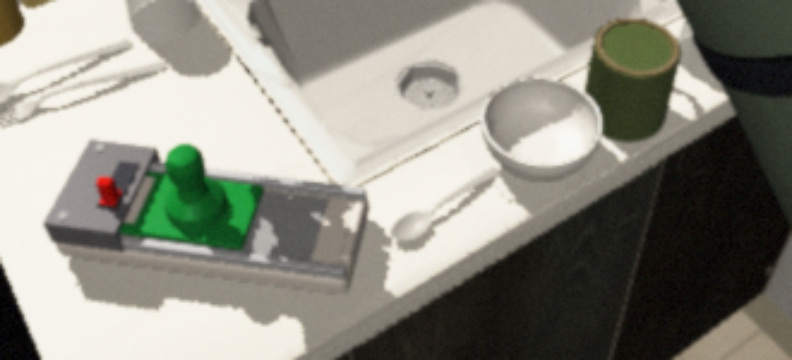

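The lock is now on the +y side (crop 107,190) and the carriage is unmoved. The image gives 28.5 mm of lock travel, just short of 30, so I'll confirm with one firmer push.

```bash
python3 - <<'E'
from h import *; from workcell import *
movep(W(72,-20,150),R); movel(W(72,-20,69),max_speed=120,guard=8)
print(movel(W(72,0,69),max_speed=20,guard=15)); print(S(read_state()))
movel(W(72,-14,69),max_speed=40); movel(W(72,-14,150),max_speed=120); movep(W(60,-120,190),R)
for n in("scene","side"):
    c=camera(n); P=cloud(c); g,r=masks(c); b=(P[...,0]>300)&(P[...,1]>50)&(P[...,1]<400)&(P[...,2]>20)&(P[...,2]<125)
    k=P[g&b]; k=k[k[:,2]>108]; t=P[r&b]; t=t[t[:,2]>80]
    for m,q in(('knobtop',k),('nub',t)):
        if len(q): print(n,m,len(q),(q.mean(0)-O)@D,(q.mean(0)-O)@Y)
print(S(read_state()))
E
```

```text
True
[30.17 71.92 -5.82 69.    1.2  -2.62  1.24]
scene knobtop 121 1.9141738800827872 2.9166043124824124
scene nub 32 70.89939108603825 14.371567010012413
side knobtop 21 4.862675448721341 -1.745083192080932
side nub 13 73.51249242613875 15.094880255002037
[ 3.1990e+01  6.0140e+01 -1.1883e+02  1.8896e+02  6.8000e-01  3.1000e-01
 -1.6000e-01]
```

```bash
python3 -c "
from workcell import *
finish_job()"
```

```text
the job is handed in; nothing more can be done
```

The carriage is resting against the hidden stop and the lock is across on its +y side; I handed the job in at about 32 s of the 64 s.

- **Carriage:** I pushed the knob from behind with closed fingers, and it broke free at about 14 N with a short jump. I then crept it forward until the force rose clearly, after roughly 92 mm of travel. The push peaked at about 7 N in total, of which about 5 N was on the stop. I backed off slowly, and the later images show it has not moved. I could not measure the light pressure left on the stop; it follows from the carriage's friction holding it there.
- **Lock:** I pushed it across to +y, where it hit a hard end at the same place three times, the last with a 15 N guard.
- **Check that disagreed:** the images show 28.5 to 28.9 mm of lock travel instead of 30 mm. I put the gap down to depth-image error, because the firmer push did not move it further.
- **Everything else:** the bowl, mug and teaspoon looked unmoved in the last picture I viewed. The glass was hidden behind the arm in that picture, but the gripper never worked near it. The gripper ended clear of everything.

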